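# Hang the rinsed copper lap on the side hook to dry

## Task

Take the copper lap out of the wooden drying rack and hang it by its centre bore on the stand's J-hook: bring it in from the open end of the hook over the upturned nose, then lower it so that it hangs in the dip of the hook behind the nose, and let go. The hook has been clamped at a new height on its post, so feel or look for where it is, and touch it only gently; the copper lap must not touch the other two laps, which stay standing in the rack, and the rinse bowl and the mug stay where they are.

Things in the scene. Friction and masses are not known exactly. Their poses are not given: they have to be found in the camera images.
- copper_lap_center (a point): centre of the bore of the copper-coloured polishing lap: a rigid disc 150 mm in diameter, 8 mm thick, about 0.4 kg, with a plain 20 mm round bore. y axis: the disc's axis, level while it stands in the rack or hangs. It stands on edge in one of the rack's three places, top of the rim 166 mm above the table; pinch it there from above across its 8 mm thickness.
- copper_lap: the same copper lap; origin and axes as copper_lap_center. Hanging in the dip of the hook, this centre is 6.5 mm below the rod's centre line there.
- lap_stand: fixed stand: grey base plate 110 by 140 by 14 mm, upright steel post 12 mm thick and 218 mm tall. Origin: on the post's axis at table height; y axis along the hook, from the post to the hook's open end; z up. A clamp block (22 mm square, 26 mm tall) on the post carries the J-hook, a rigid 7 mm round steel rod in the plane x = 0; see hook_shadow and hook_nose_shadow.
- hook_shadow (a point): point on the base plate's top, straight below the middle of the hook's dip (stand y = 69 mm). The rod runs level to y = 47, slopes down 10 mm to the dip (level, y = 64 to 74), then rises in the nose. The hook's height differs each time and is NOT reported: the rod's centre line in the dip is 121 to 182 mm above the table. Feel it by lowering the lap's rim on it; it is stiff (keep pushes under 40 N).
- hook_nose_shadow (a point): point on the base plate's top, straight below the rounded end of the hook's nose (stand y = 94 mm). The nose's end lies 14 mm higher (rod centre line) than the dip; from y = 76 mm the nose rises to it in a straight line, 36 degrees from level. Beyond it the hook is open.
- drying_rack: fixed wooden rack, 120 by 205 mm, holding three laps on edge side by side along its y axis, at y = -70, 0, +70 mm, discs square to y. Origin: centre of its underside, z up. Laps rest on two rails (lap centre 91 mm above the table) between pairs of upright pegs, 1 mm of play on either side; pegs end 80 mm above the table.
- steel_lap_center (a point): centre of the dark grey steel lap in the rack, the same shape and axes as the copper one; stays in the rack
- steel_lap: the same dark steel lap as a body, origin at its centre
- ceramic_lap_center (a point): centre of the white ceramic lap in the rack, the same shape and axes as the copper one; stays in the rack
- ceramic_lap: the same white lap as a body, origin at its centre
- rinse_bowl: white rinse bowl, 139 mm in diameter, 43 mm high, origin at the centre of its underside; leave it alone
- mug: white mug, 95 mm high, origin under its middle; leave it alone
Things that resemble listed ones, but are neither listed nor needed, are in the scene too. What is shaped like the copper_lap but green is not meant.

How it is judged:
On the way:
1. the copper lap is held by the gripper, lifted clear of the rack (height (world z) of copper_lap_center above 0.165 m and contact force between the fingers and copper_lap above 1 N), for 0.1 s.
At the end, for the whole second after the job is handed in: The released copper lap hangs still by its bore in the dip of the hook: centre 60 to 78 mm from the post along the hook, within 8 mm of its plane, 105 to 190 mm up, axis within 0.25 rad of the hook's, stand carrying it (over 2 N); the other laps within 20 mm of their starts (y of copper_lap_center in the frame of lap_stand between 0.06 and 0.078 m and x of copper_lap_center in the frame of lap_stand between -0.008 and 0.008 m and height (world z) of copper_lap_center between 0.105 and 0.19 m and angle between the y axis of copper_lap and the y axis of lap_stand, either way round below 0.25 rad and contact force between copper_lap and lap_stand above 2 N and linear speed of copper_lap below 0.03 m/s and angular speed of copper_lap below 0.4 rad/s and distance of each of steel_lap_center, ceramic_lap_center from where it was at the start of the episode below 0.02 m); the robot touches nothing.
It fails at once if the copper lap touches another lap (contact force between copper_lap and steel_lap above 0.5 N or contact force between copper_lap and ceramic_lap above 0.5 N).
It fails at once if another lap is moved by more than 30 mm (distance of any of steel_lap_center, ceramic_lap_center from where it was at the start of the episode above 0.03 m).
It fails at once if the hook is not touched gently: the lap pushes on the stand with over 40 N (contact force between copper_lap and lap_stand above 40 N).
It fails at once if the rinse bowl or the mug is moved by more than 30 mm (distance of any of rinse_bowl, mug from where it was at the start of the episode above 0.03 m).
It also fails if it takes over 54 s, if anything falls off the work surface, if the arm or the gripper's body presses on something with over 40 N, if the wrist force passes 120 N, or if a joint passes its speed limit or range.

## Robot

A 7-joint arm with a two-finger parallel gripper is mounted at the origin on a cart in front of the work surface, level with it; the furniture and walls round the work are solid. World frame = base frame: x ahead of the robot, y to its left, z up, the work surface at z = 0. Lengths are in m, angles in rad, forces in N, time in s.
With the tool pointing down it reaches from about 0.4 to 0.9 m from the base axis. Payload 5.5 kg.
Tool frame: the origin (TCP) lies midway between the tips of the shut fingers; the grasp point (between the pads) lies 19 mm behind it; z points along the fingers, y is the line along which they close (so a half turn about z gives the same grasp; the last joint's range is limited). The gripper opens to 92 mm and grips with 3 to 60 N. Pads are 19 mm wide; open, the fingers measure 130 mm over their backs; the gripper's body (75 mm by 190 mm) begins 47 mm behind the grasp point.
Start: joints at [1.531, 0.501, -0.427, 1.55, 0.221, 1.138, -0.21], TCP at [0.194, -0.62, 0.227] pointing down, gripper open.
Joint ranges: [-2.88, 2.88], [-0.31, 2.03], [-1.54, 1.56], [0.2, 2.42], [-1.41, 4.55], [0.19, 2.02], [-2.57, 2.57]. Speed limits (rad/s): [2.57, 2.57, 3.14, 3.14, 3.14, 3.14, 3.14].

## Interface

Orientations are given as a unit quaternion [x, y, z, w].
In Python, from rig import r gives the robot as it stands.
- The arm moves only by the shell command python3 -m pendant 'ROWS' [FORCE]. ROWS is text: rows parted by semicolons, each of 5 numbers parted by spaces: the shift along the tool's x, y, z in cm, then the turn about the tool's z in rad, then the opening, from 0 (shut) to 1 (fully open). A call has 1 to 10 rows; each row is the pose to reach, as a shift and turn from the pose commanded when the call began, along the tool's axes at that moment; what a row does not reach only later rows make up. A row lasts 1/10 s, in which the tool goes at most 50 mm and 8.59 degrees, less where a joint would pass 70% of its speed; a pose out of reach is approached as far as the arm can. A call with a gripper value outside its range is refused whole. The fingers move at their own pace and stop on an object; FORCE is the grip in N (left out, the last holds). Time passes only in rows, so rows that repeat a pose let the fingers close. It gives the time, the measured TCP pose, the force, the opening and the grip force at its end, in the units of the state.
- r.get_obs(): the state, without advancing time (a new reading comes with each control period).
- r.read_camera(name): name is "side" or "top"; returns the picture (420x560x3 uint8, red, green, blue); there is no depth.
- r.camera_info(name): a dict with "K" (3x3 intrinsics, pixels), "rvec" (rotation vector, rad) and "tvec" (3), from world to camera coordinates, as OpenCV has them. Camera axes: x right, y down, z forward; pixel columns grow to the right and rows downward; lengths in m; the calibration is good to about 2 mm. A picture is of the moment at which its call begins. camera_info takes no time and is no camera call.
- r.hand_in(): hands the job in; it is judged then, once.
The state is a dict: "time_s": time; "joints": joint angles; "joint_vel": joint speeds; "effort": joint torques, N m; "tool_pos": TCP position; "tool_rot": TCP orientation; "wrist_force": force on the tool from outside, world axes, zero at the start; "wrist_torque": the same for the moment, N m; "finger_gap": opening from 0.0 (shut) to 1.0 (fully open); "finger_force": force on a finger pad.
Only numpy, scipy, OpenCV 4.12 (cv2) and the standard library are available. Lean on these libraries where they do the work, as an engineer would, in place of code of your own. Each camera call takes 0.05 s, during which the arm holds its last target. There are 200 camera calls.

## Working session

There is one attempt and no reset: what is moved stays moved. The work goes in short steps, Python scripts to look and compute and a shell command to move; the robot and the scene stay as the last step left them, time stands still between calls to the robot, and variables do not carry over. Pictures are saved under pics/ and viewed, at most 10 in all, crops included, and the job is handed in when it is done.

```bash
mkdir -p pics; ls
cat > h.py <<'E'
import numpy as np, cv2
from rig import r
def cam(n):
    i=r.camera_info(n); R=cv2.Rodrigues(np.array(i["rvec"],float))[0]; t=np.array(i["tvec"],float).ravel(); K=np.array(i["K"],float)
    return K,R,t
def ray(n,u,v):
    K,R,t=cam(n); d=R.T@np.linalg.solve(K,[u,v,1.0]); return -R.T@t,d/np.linalg.norm(d)
def onz(n,u,v,z):
    o,d=ray(n,u,v); return o+d*(z-o[2])/d[2]
def tri(a,b):
    A=[];B=[]
    for n,u,v in (a,b):
        o,d=ray(n,u,v); P=np.eye(3)-np.outer(d,d); A.append(P);B.append(P@o)
    return np.linalg.lstsq(np.vstack(A),np.hstack(B),rcond=None)[0]
def proj(n,p):
    K,R,t=cam(n); q=K@(R@np.array(p)+t); return q[:2]/q[2]
def snap(n,f):
    im=np.array(r.read_camera(n)); cv2.imwrite(f,im[:,:,::-1]); return im
E
python3 - <<'E'
from h import *
o=r.get_obs(); print({k:np.round(o[k],3) for k in o})
for n in("side","top"):
    snap(n,f"pics/{n}0.png"); K,R,t=cam(n); print(n,K.round(1).tolist(),(-R.T@t).round(3),R.round(2).tolist())
E
```

```text
pics
{'time_s': np.float64(0.0), 'joints': array([ 1.531,  0.502, -0.427,  1.551,  0.221,  1.138, -0.21 ]), 'joint_vel': array([ 0.   ,  0.   , -0.001, -0.001,  0.   ,  0.001, -0.002]), 'effort': array([ 0.0000e+00, -5.6659e+01, -5.8160e+00, -2.7911e+01, -6.8000e-02,
        3.1000e-02,  0.0000e+00]), 'tool_pos': array([ 0.194, -0.62 ,  0.226]), 'tool_rot': array([ 0.989,  0.151, -0.   , -0.001]), 'wrist_force': array([-0.065, -0.281,  0.664]), 'wrist_torque': array([ 0.05 ,  0.039, -0.029]), 'finger_force': np.float64(0.0), 'finger_gap': np.float64(1.0)}
side [[502.8, 0.0, 287.9], [0.0, 502.8, 218.9], [0.0, 0.0, 1.0]] [ 1.46  -0.455  1.123] [[0.42, 0.91, 0.02], [0.65, -0.29, -0.71], [-0.64, 0.31, -0.71]]
top [[468.0, 0.0, 280.5], [0.0, 468.0, 209.5], [0.0, 0.0, 1.0]] [ 0.343 -0.009  1.509] [[0.02, -1.0, -0.01], [-0.99, -0.02, -0.12], [0.12, 0.01, -0.99]]
```

View pics/side0.png

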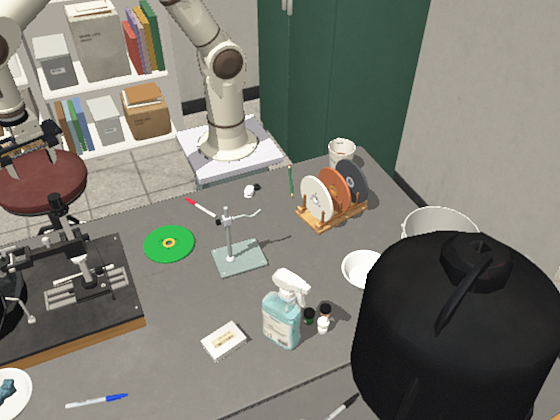

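View pics/top0.png

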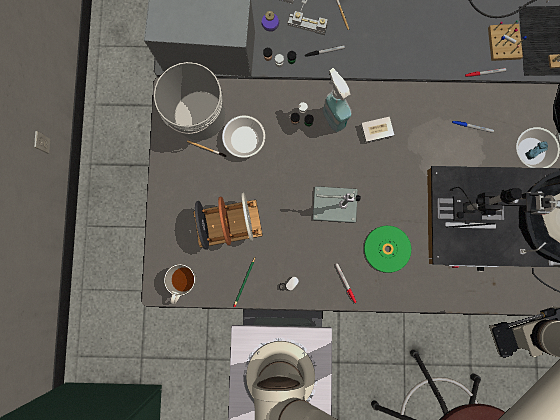

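Side view: the copper lap is at about (334,185) in the rack, between the white lap (315,195) and the dark one (350,178). The stand post is at (228,240) and its hook reaches right to (260,211). Top view: copper is at (224,220), the stand at (335,203). The disc candidates are the green disc (388,249 top), which is excluded by colour, and the copper one in the rack's middle place. I'll confirm in one enlarged crop.

Run:
```python
from h import *
s=cv2.imread("pics/side0.png");t=cv2.imread("pics/top0.png")
f=lambda im,x,y,w,h,k:cv2.resize(im[y:y+h,x:x+w],None,fx=k,fy=k,interpolation=cv2.INTER_CUBIC)
a=np.hstack([f(s,200,195,100,74,4),f(s,285,150,100,74,4)])
b=np.hstack([f(t,290,170,100,74,4),f(t,180,180,100,74,4)])
cv2.imwrite("pics/crop.png",np.vstack([a,b]))
for n,im in(("side",s),("top",t)):
    hsv=cv2.cvtColor(im,cv2.COLOR_BGR2HSV)
    m=cv2.inRange(hsv,(3,110,50),(14,255,255))
    c,_=cv2.findContours(m,0,2)
    for q in c:
        if cv2.contourArea(q)>40: print(n,cv2.contourArea(q),cv2.boundingRect(q),cv2.minAreaRect(q))
    m=cv2.inRange(hsv,(75,15,90),(100,90,220))
    c,_=cv2.findContours(m,0,2)
    for q in c:
        if cv2.contourArea(q)>200: print("base",n,cv2.contourArea(q),cv2.boundingRect(q),cv2.boxPoints(cv2.minAreaRect(q)).round(1).tolist())
```

```text
side 968.5 (318, 167, 46, 60) ((330.7316589355469, 192.64450073242188), (50.72868347167969, 48.62910079956055), 61.69924545288086)
side 3282.5 (0, 149, 86, 64) ((42.5, 180.5), (63.0, 85.0), 90.0)
side 410.0 (122, 21, 22, 54) ((132.42633056640625, 47.17583465576172), (55.67121887207031, 10.150245666503906), 77.19573211669922)
base side 732.0 (262, 295, 39, 55) [[262.0, 295.0], [300.0, 295.0], [300.0, 349.0], [262.0, 349.0]]
base side 242.5 (61, 100, 22, 55) [[60.0, 101.30000305175781], [65.5, 99.5], [82.5999984741211, 153.5], [77.0999984741211, 155.1999969482422]]
top 511.0 (446, 406, 59, 14) ((475.0, 412.5), (13.0, 58.0), 90.0)
top 389.0 (172, 267, 22, 25) ((182.5, 279.0), (24.0, 21.0), 90.0)
top 433.0 (202, 197, 46, 48) ((224.1506805419922, 220.4739990234375), (48.01569366455078, 40.437843322753906), 80.21759033203125)
base top 335.5 (326, 94, 25, 28) [[324.0, 97.5999984741211], [337.8999938964844, 89.19999694824219], [353.1000061035156, 114.5], [339.1000061035156, 122.9000015258789]]
```

View pics/crop.png

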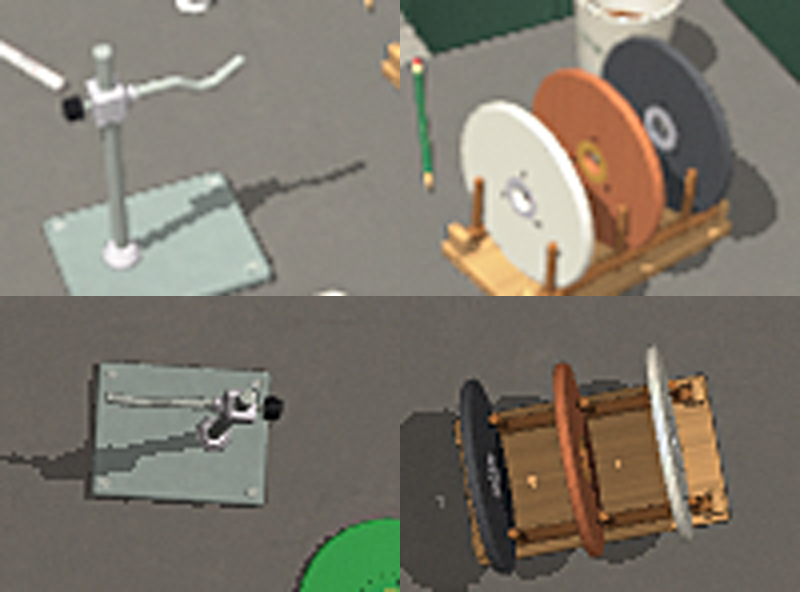

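The crop confirms the copper lap with its yellow-rimmed bore in the middle place, side bore at (333,189). The stand's foot is at side (230,258) and top (343,204). Its nose tip is at side (260,210) and top (317,195.5), so the hook points left (+y).

Run:
```python
from h import *
p=lambda *a:print(*[np.round(x,4) if not isinstance(x,str) else x for x in a])
T=lambda cx,cy:("top",180+(cx-400)/4,180+(cy-296)/4)
S=lambda cx,cy:("side",285+(cx-400)/4,150+cy/4)
T2=lambda cx,cy:("top",290+cx/4,170+(cy-296)/4)
S2=lambda cx,cy:("side",200+cx/4,195+cy/4)
for nm,a,b in(("copper",(558,364),(599,555)),("white",(652,347),(687,538)),("dark",(468,382),(507,572))):
    A=onz(*T(*a),.091);B=onz(*T(*b),.091); p(nm,A,B,(A+B)/2,"len",np.linalg.norm(A-B),"yaw of disc dir",np.arctan2(*(A-B)[[1,0]]))
for nm,s in(("copper bore",(594,158)),("white",(518,197)),("dark",(660,128))): p(nm,onz(*S(*s),.091))
# copper rim top: side view top of rim
p("copper bore tri",tri(S(594,158),T((558+599)/2,(364+555)/2)))
p("foot",tri(S2(121,253),T2(212,433)),onz(*S2(121,253),.014),onz(*T2(212,433),.014))
p("posttop",tri(S2(102,48),T2(243,396)),onz(*S2(102,48),.218))
p("clamp",tri(S2(112,105),T2(240,405)))
p("nose",tri(S2(240,60),T2(108,398)))
p("dip?",tri(S2(200,84),T2(140,400)))
# base corners
for a in((100,363),(268,373),(262,504),(92,496)): p("basecorner top",onz(*T2(*a),.014))
```

```text
copper [0.5438 0.1962 0.091 ] [0.3985 0.1598 0.091 ] [0.4712 0.178  0.091 ] len 0.1498 yaw of disc dir 0.2451
white [0.5584 0.1245 0.091 ] [0.4127 0.0935 0.091 ] [0.4856 0.109  0.091 ] len 0.149 yaw of disc dir 0.2094
dark [0.5286 0.2647 0.091 ] [0.3842 0.2291 0.091 ] [0.4564 0.2469 0.091 ] len 0.1487 yaw of disc dir 0.2419
copper bore [0.4695 0.1812 0.091 ]
white [0.4853 0.107  0.091 ]
dark [0.4592 0.2459 0.091 ]
copper bore tri [0.4711 0.1787 0.093 ]
foot [ 0.5391 -0.19    0.0159] [ 0.538  -0.1886  0.014 ] [ 0.539  -0.1913  0.014 ]
posttop [ 0.5385 -0.188   0.2186] [ 0.5379 -0.1879  0.218 ]
clamp [ 0.5407 -0.1893  0.1686]
nose [ 0.5424 -0.0954  0.175 ]
dip? [ 0.5422 -0.122   0.1627]
basecorner top [ 0.5942 -0.1006  0.014 ]
basecorner top [ 0.5887 -0.2362  0.014 ]
basecorner top [ 0.4825 -0.2316  0.014 ]
basecorner top [ 0.4862 -0.0955  0.014 ]
```

```bash
cat >> h.py <<'E'
from scipy.spatial.transform import Rotation as Ro
def rel(*tg):
    """for world targets (x,y,z,yaw of tool x): shift in cm along tool axes and turn, from the present pose"""
    o=r.get_obs(); R=Ro.from_quat(o["tool_rot"]).as_matrix(); yaw=np.arctan2(R[1,0],R[0,0])
    print("t",round(float(o["time_s"]),2),"tcp",np.round(o["tool_pos"],4),"yaw",round(yaw,3),"tilt",np.round(R[:2,2],3),"F",np.round(o["wrist_force"],1),"gap",round(float(o["finger_gap"]),3),"ff",round(float(o["finger_force"]),1))
    for x,y,z,w in tg: print(np.round(R.T@(np.array([x,y,z])-o["tool_pos"])*100,2),"turn",round((yaw-w+np.pi)%(2*np.pi)-np.pi,3))
E
python3 -c "
from h import *
rel((.45,-.2,.33,.21),(.471,.179,.25,.21))"
```

```text
t 0.1 tcp [ 0.1936 -0.6199  0.2258] yaw 0.303 tilt [-0.     0.002] F [-0.  -0.9 -0.3] gap 1.0 ff 0.0
[ 37.   -32.45 -10.36] turn 0.093
[ 50.3  -67.98  -2.3 ] turn 0.093
```

```bash
python3 -m pendant '0 0 -5 0 0.4; 0 0 -10.4 0 0.4; 37 -32.5 -10.4 0.093 0.4; 37 -32.5 -10.4 0.093 0.4; 37 -32.5 -10.4 0.093 0.4; 37 -32.5 -10.4 0.093 0.4; 37 -32.5 -10.4 0.093 0.4; 37 -32.5 -10.4 0.093 0.4; 37 -32.5 -10.4 0.093 0.4; 37 -32.5 -10.4 0.093 0.4'; python3 -c "
from h import *
rel((.45,-.2,.33,.21),(.471,.179,.25,.21))"
```

```text
time_s: 1.1
tool_pos: [0.4024, -0.2769, 0.3299]
tool_rot: [0.995, 0.105, -0.0, 0.0]
wrist_force: [-0.0, 0.1, -0.8]
finger_gap: 0.4
finger_force: 0.0
t 1.1 tcp [ 0.4024 -0.2769  0.3299] yaw 0.21 tilt [-0. -0.] F [-0.   0.1 -0.8] gap 0.4 ff 0.0
[ 6.26 -6.53 -0.02] turn -0.0
[ 16.2  -43.16   7.97] turn -0.0
```

```bash
python3 -m pendant '16.2 -43.2 8 0 0.4; 16.2 -43.2 8 0 0.4; 16.2 -43.2 8 0 0.4; 16.2 -43.2 8 0 0.4; 16.2 -43.2 8 0 0.4; 16.2 -43.2 8 0 0.4; 16.2 -43.2 8 0 0.4; 16.2 -43.2 8 0 0.4; 16.2 -43.2 8 0 0.4; 16.2 -43.2 8 0 0.4'
python3 - <<'E'
from h import *
rel((.471,.179,.2,.21),(.471,.179,.137,.21))
s=snap("side","pics/s1.png")[:,:,::-1];t=snap("top","pics/t1.png")[:,:,::-1]
f=lambda im,x,y,w,h,k:cv2.resize(im[y:y+h,x:x+w],None,fx=k,fy=k,interpolation=cv2.INTER_CUBIC)
cv2.imwrite("pics/c1.png",np.hstack([f(s,285,110,100,120,4),f(t,180,150,100,120,4)]))
print(proj("side",[.471,.179,.166]),proj("top",[.471,.179,.166]))
E
```

```text
time_s: 2.1
tool_pos: [0.4692, 0.183, 0.2494]
tool_rot: [0.994, 0.108, -0.0, -0.002]
wrist_force: [0.2, 0.3, 0.3]
finger_gap: 0.401
finger_force: 0.0
t 2.1 tcp [0.4692 0.183  0.2494] yaw 0.216 tilt [-0.001  0.003] F [0.2 0.3 0.3] gap 0.401 ff 0.0
[0.09 0.44 4.94] turn 0.006
[ 0.09  0.46 11.24] turn 0.006
[335.16095522 171.19900064] [220.90806825 218.38290572]
```

View pics/c1.png

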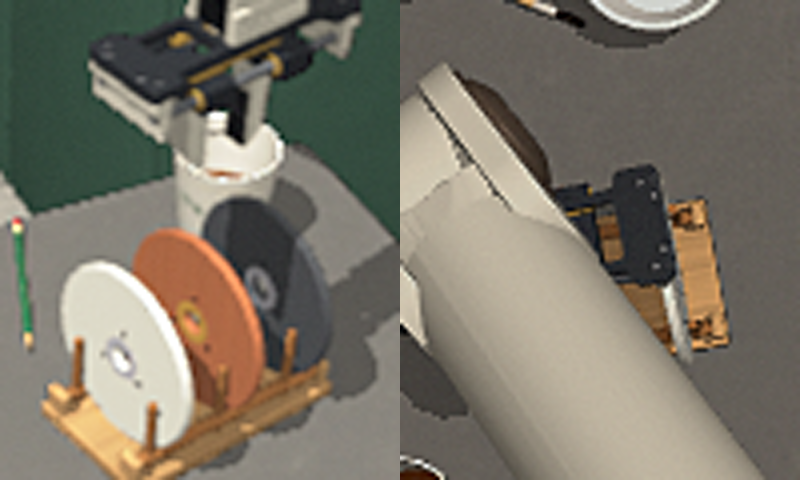

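The crop shows the fingers above the copper rim, with tips at (192,165) and (237,140). The copper lap still stands in the middle place. I'll descend and check.

```bash
python3 -m pendant '0 0 2 0 0.4; 0 0 5 0 0.4; 0 0 5 0 0.4'
python3 - <<'E'
from h import *
rel((.471,.179,.137,.21))
s=snap("side","pics/s2.png")[:,:,::-1]
cv2.imwrite("pics/c2.png",cv2.resize(s[120:230,285:385],None,fx=5,fy=5,interpolation=cv2.INTER_CUBIC))
E
```

```text
time_s: 2.5
tool_pos: [0.4681, 0.1743, 0.1969]
tool_rot: [0.995, 0.104, -0.003, 0.001]
wrist_force: [0.1, 0.0, -0.0]
finger_gap: 0.401
finger_force: 0.0
t 2.5 tcp [0.4681 0.1743 0.1969] yaw 0.208 tilt [-0.006 -0.003] F [ 0.1  0.  -0. ] gap 0.401 ff 0.0
[ 0.42 -0.41  5.99] turn -0.002
```

View pics/c2.png

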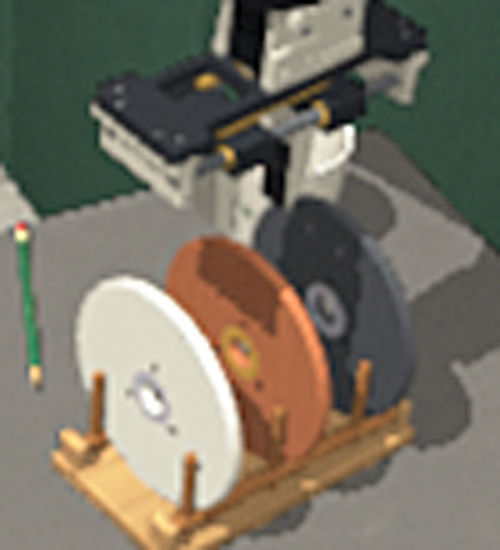

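Run:
```python
from h import *
rel((.471,.179,.137,.21))
c=lambda p:((proj("side",p)-[285,120])*5).round()
t=np.array(r.get_obs()["tool_pos"]); a=np.array([-.208,.978,0])
print("inner pads",c(t-a*.0185),c(t+a*.0185),"outer",c(t-a*.0375),c(t+a*.0375))
print("rimtop faces",c(np.array([.471,.179,.166])-a*.004),c(np.array([.471,.179,.166])+a*.004),"bore",c([.471,.179,.091]))
d=np.array([.978,.208,0])
for q in(-.04,.0,.04): print(q,c(np.array([.471,.179,.091+np.sqrt(.075**2-q*q)])+d*q-a*.004))
```

```text
t 2.55 tcp [0.4692 0.1753 0.1987] yaw 0.208 tilt [-0.004 -0.002] F [ 0.4  0.2 -0.3] gap 0.399 ff 0.0
[ 0.28 -0.33  6.17] turn -0.002
inner pads [224. 224.] [272. 201.] outer [199. 236.] [296. 190.]
rimtop faces [246. 258.] [256. 253.] bore [241. 350.]
-0.04 [201. 239.]
0.0 [246. 258.]
0.04 [288. 309.]
```

```bash
python3 -m pendant '0 0 2 0 0.4; 0 0 4 0 0.4; 0 0 5.5 0 0.4; 0 0 6.2 0 0.4; 0 0 6.2 0 0.4; 0 0 6.2 0 0.4'; python3 -c "
from h import *
rel((.471,.179,.137,.21))"
```

```text
time_s: 3.15
tool_pos: [0.471, 0.1776, 0.1387]
tool_rot: [0.995, 0.105, 0.0, -0.0]
wrist_force: [-0.2, 0.4, -0.1]
finger_gap: 0.402
finger_force: 0.0
t 3.15 tcp [0.471  0.1776 0.1387] yaw 0.21 tilt [0.001 0.   ] F [-0.2  0.4 -0.1] gap 0.402 ff 0.0
[ 0.03 -0.13  0.18] turn -0.0
```

```bash
python3 -m pendant '0 0 0 0 0.2; 0 0 0 0 0.1; 0 0 0 0 0; 0 0 0 0 0; 0 0 0 0 0; 0 0 0 0 0' 10; python3 -c "
from h import *
rel((.471,.179,.137,.21))"
```

```text
time_s: 3.75
tool_pos: [0.4705, 0.178, 0.1382]
tool_rot: [0.994, 0.105, 0.0, -0.0]
wrist_force: [0.4, 0.7, 2.1]
finger_gap: 0.091
finger_force: 10.0
t 3.75 tcp [0.4705 0.178  0.1382] yaw 0.21 tilt [0.    0.001] F [0.4 0.7 2.1] gap 0.091 ff 10.0
[ 0.07 -0.09  0.12] turn -0.0
```

```bash
python3 -m pendant '0 0 0 0 0; 0 0 0 0 0; 0 0 -1 0 0; 0 0 -2.5 0 0; 0 0 -5 0 0; 0 0 -8 0 0; 0 0 -11 0 0; 0 0 -14 0 0; 0 0 -17 0 0; 0 0 -19 0 0' 45; python3 -c "
from h import *
a=-.036; c=np.array([.5388,-.189]); yh=np.array([-np.sin(a),np.cos(a)])
rel((*(c+.14*yh),.30,a),(*(c+.14*yh),.222,a))"
```

```text
time_s: 4.75
tool_pos: [0.4705, 0.1772, 0.3309]
tool_rot: [0.994, 0.105, 0.001, 0.001]
wrist_force: [0.6, 0.2, -5.5]
finger_gap: 0.083
finger_force: 45.0
t 4.75 tcp [0.4705 0.1772 0.3309] yaw 0.21 tilt [ 0.002 -0.001] F [ 0.6  0.2 -5.5] gap 0.083 ff 45.0
[ 2.45 23.65  3.13] turn 0.246
[ 2.44 23.64 10.93] turn 0.246
```

```bash
python3 -m pendant '0.3 2 0 0 0; 0.7 6 0 0 0; 1.2 10 0 0.06 0; 1.6 14 0 0.12 0; 2 18 0 0.18 0; 2.3 21.5 0 0.22 0; 2.45 23.6 0 0.246 0; 2.45 23.6 0 0.246 0; 2.45 23.6 0 0.246 0; 2.45 23.6 0 0.246 0'
python3 - <<'E'
from h import *
a=-.036; c=np.array([.5388,-.189]); yh=np.array([-np.sin(a),np.cos(a)])
rel((*(c+.14*yh),.30,a),(*(c+.14*yh),.222,a))
s=snap("side","pics/s3.png")[:,:,::-1];t=snap("top","pics/t3.png")[:,:,::-1]
f=lambda im,x,y,w,h,k:cv2.resize(im[y:y+h,x:x+w],None,fx=k,fy=k,interpolation=cv2.INTER_CUBIC)
cv2.imwrite("pics/c3.png",np.hstack([f(s,200,120,100,120,4),f(t,270,140,100,120,4)]))
E
```

```text
time_s: 5.75
tool_pos: [0.5432, -0.0462, 0.3282]
tool_rot: [1.0, -0.017, -0.0, -0.0]
wrist_force: [-0.6, -0.0, -4.6]
finger_gap: 0.082
finger_force: 45.0
t 5.75 tcp [ 0.5432 -0.0462  0.3282] yaw -0.033 tilt [-0.     0.001] F [-0.6 -0.  -4.6] gap 0.082 ff 45.0
[0.07 0.29 2.82] turn 0.003
[ 0.07  0.29 10.62] turn 0.003
```

View pics/c3.png

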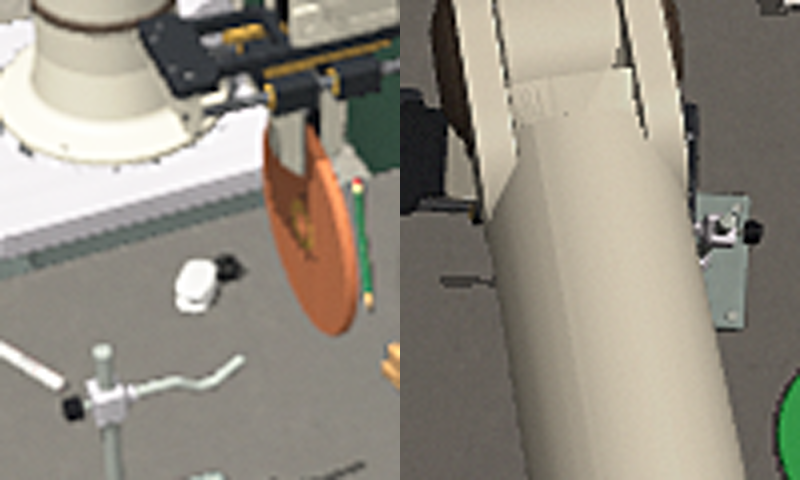

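Run:
```python
from h import *
im=cv2.imread("pics/s3.png"); hsv=cv2.cvtColor(im,cv2.COLOR_BGR2HSV)
m=cv2.inRange(hsv,(18,90,60),(32,255,255)); m[:,:262]=0;m[:,292:]=0;m[:160]=0;m[195:]=0
ys,xs=np.nonzero(m); print(len(xs),xs.mean(),ys.mean(),xs.min(),xs.max(),ys.min(),ys.max())
t=np.array([.5432,-.0462,.3282])
for u,v in((275.7,176.2),(xs.mean(),ys.mean())):
    o,d=ray("side",u,v); print("on plane x=tcp",(o+d*(t[0]-o[0])/d[0]).round(4))
a=np.array([.036,1,0]); print("exp near/far face", proj("side",t+[0,0,-.0472]-.004*a),proj("side",t+[0,0,-.0472]+.004*a))
c=np.array([.5388,-.189,0])
for z in(.155,.158,.161,.164): print(z,"nose",proj("side",c+.094*a+[0,0,z+.014]),"dip",proj("side",c+.069*a+[0,0,z]),"clampend",proj("side",c+.03*a+[0,0,z+.01]))
```

```text
9 278.6666666666667 180.66666666666666 273 291 171 194
on plane x=tcp [ 0.5432 -0.0474  0.2789]
on plane x=tcp [ 0.5432 -0.0389  0.2607]
exp near/far face [274.69506849 175.82838186] [277.5575814  175.09332794]
0.155 nose [259.55393335 211.50825745] dip [251.07455502 217.56526101] clampend [237.29233183 218.73117867]
0.158 nose [259.5295122  210.71597964] dip [251.03706855 216.78392082] clampend [237.23273662 217.94111622]
0.161 nose [259.50501525 209.92124257] dip [250.99946596 216.00016013] clampend [237.17295429 217.14857316]
0.164 nose [259.48044214 209.12403478] dip [250.96174669 215.21396769] clampend [237.11298396 216.35353779]
```

Side crop: the bore is at full-frame (275.7,176.2), within 1 px of expected. The nose tip is at (260,210) and the dip at about (251.7,215.8), which puts the dip at z ≈ 0.161–0.163. The lap is held upright in front of the hook's open end, so I'll lower it to nose height, still outside.

```bash
python3 -m pendant '0 0 2 0 0; 0 0 5 0 0; 0 0 8 0 0; 0 1 10 0 0; 0 2 10.5 0 0; 0 2.5 10.5 0 0; 0 2.5 10.5 0 0; 0 2.5 10.5 0 0'
python3 - <<'E'
from h import *
a=-.036; c=np.array([.5388,-.189]); yh=np.array([-np.sin(a),np.cos(a)])
rel((*(c+.115*yh),.2235,a))
s=snap("side","pics/s4.png")[:,:,::-1];t=snap("top","pics/t4.png")[:,:,::-1]
f=lambda im,x,y,w,h,k:cv2.resize(im[y:y+h,x:x+w],None,fx=k,fy=k,interpolation=cv2.INTER_CUBIC)
cv2.imwrite("pics/c4.png",np.hstack([f(s,220,180,70,75,7),f(t,300,170,60,105,5)]))
E
```

```text
time_s: 6.65
tool_pos: [0.5437, -0.073, 0.2245]
tool_rot: [1.0, -0.018, 0.001, 0.0]
wrist_force: [-0.3, 0.9, -3.2]
finger_gap: 0.084
finger_force: 45.0
t 6.65 tcp [ 0.5437 -0.073   0.2245] yaw -0.036 tilt [ 0.003 -0.   ] F [-0.3  0.9 -3.2] gap 0.084 ff 45.0
[-0.08  0.11  0.1 ] turn -0.0
```

View pics/c4.png

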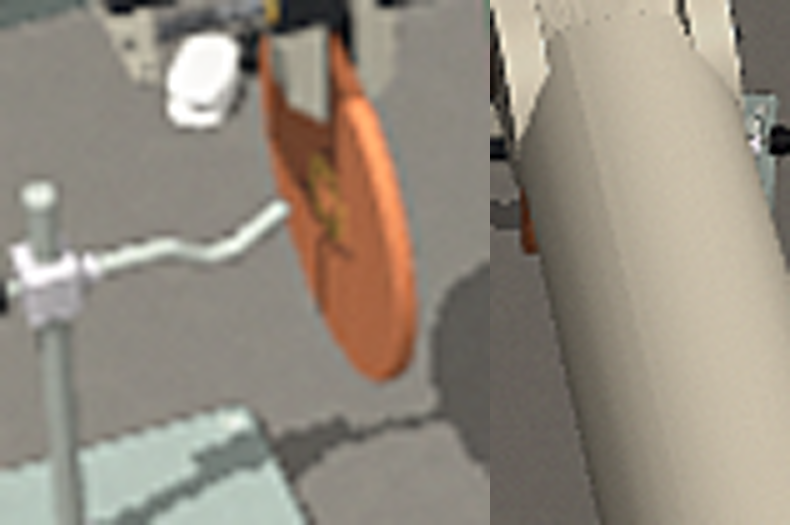

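The nose tip at crop (287,207) nearly meets the disc visually, beside and slightly below the bore ring at crop (327,197), so full-frame bore is about (266.7,208.1). Next I'll work out the relative height.

Run:
```python
from h import *
o_=r.get_obs(); t=np.array(o_["tool_pos"]); print(t.round(4))
a=np.array([.036,.9994,0]); c=np.array([.5388,-.189,0])
def yplane(u,v,s):  # intersection with plane stand y=s
    o,d=ray("side",u,v); k=(s-(o-c)@a)/(d@a); return (o+k*d).round(4)
def xplane(u,v):
    n=np.array([.9994,-.036,0]); o,d=ray("side",u,v); k=-((o-c)@n)/(d@n); p=o+k*d; return round(float((p-c)@a),4),round(float(p[2]),4)
print("stand y of tcp",(t-c)@a,"x",(t-c)@[.9994,-.036,0])
print("bore in x=0 plane",xplane(266.7,208.1),"nose end",xplane(261,209.6))
im=cv2.imread("pics/s4.png"); hsv=cv2.cvtColor(im,cv2.COLOR_BGR2HSV)
m=cv2.inRange(hsv,(3,110,50),(17,255,255)); m[:,:250]=0;m[:,290:]=0; m[180:]*=1
ys,xs=np.nonzero(m); k=(ys>170)&(ys<250); print("copper bbox",xs[k].min(),xs[k].max(),ys[k].min(),ys[k].max())
e=[proj("side",t+[0,0,-.048]+ s*.004*a+.075*(np.cos(q)*np.array([.9994,-.036,0])+np.sin(q)*np.array([0,0,1]))) for s in(-1,1) for q in np.linspace(0,6.28,200)]
e=np.array(e); print("expected bbox",e.min(0),e.max(0))
```

```text
[ 0.5435 -0.0727  0.2242]
stand y of tcp 0.11638369427278206 x 0.0004631267056301105
bore in x=0 plane (0.115, 0.1744) nose end (0.0984, 0.1747)
copper bbox 257 278 185 233
expected bbox [256.25004573 180.4572184 ] [278.96947583 234.49444972]
```

```bash
python3 -m pendant '0 0.4 0 0 0; 0 0.8 0 0 0; 0 1.1 0 0 0; 0 1.4 0 0 0; 0 1.4 0 0 0'; python3 -c "
from h import *
c=np.array([.5388,-.189,0]);y=np.array([.036,1,0])
rel((*(c+.094*y)[:2],.2245,-.036),(*(c+.074*y)[:2],.2105,-.036))"
```

```text
time_s: 7.25
tool_pos: [0.5421, -0.0881, 0.2229]
tool_rot: [1.0, -0.019, -0.0, 0.0]
wrist_force: [0.6, -0.3, -5.4]
finger_gap: 0.087
finger_force: 45.0
t 7.25 tcp [ 0.5421 -0.0881  0.2229] yaw -0.037 tilt [-0. -0.] F [ 0.6 -0.3 -5.4] gap 0.087 ff 45.0
[ 0.04  0.68 -0.16] turn -0.001
[0.04 2.69 1.24] turn -0.001
```

```bash
python3 -m pendant '0 0.2 -0.1 0 0; 0 0.4 -0.1 0 0; 0 0.6 -0.1 0 0; 0 0.7 -0.1 0 0; 0 0.7 -0.1 0 0'; python3 -c "
from h import *
c=np.array([.5388,-.189,0]);y=np.array([.036,1,0])
rel((*(c+.086*y)[:2],.2190,-.036),(*(c+.074*y)[:2],.2105,-.036))"
```

```text
time_s: 7.75
tool_pos: [0.5419, -0.0945, 0.224]
tool_rot: [1.0, -0.018, -0.0, 0.0]
wrist_force: [-0.3, 0.1, -4.0]
finger_gap: 0.083
finger_force: 45.0
t 7.75 tcp [ 0.5419 -0.0945  0.224 ] yaw -0.037 tilt [-0. -0.] F [-0.3  0.1 -4. ] gap 0.083 ff 45.0
[0.03 0.85 0.5 ] turn -0.001
[0.03 2.05 1.35] turn -0.001
```

```bash
python3 -m pendant '0 0.2 0.1 0 0; 0 0.4 0.2 0 0; 0 0.6 0.35 0 0; 0 0.85 0.5 0 0; 0 0.85 0.5 0 0'; python3 -c "
from h import *
c=np.array([.5388,-.189,0]);y=np.array([.036,1,0])
rel((*(c+.078*y)[:2],.2130,-.036),(*(c+.069*y)[:2],.2105,-.036))"
```

```text
time_s: 8.25
tool_pos: [0.5413, -0.1034, 0.2186]
tool_rot: [1.0, -0.018, -0.0, 0.0]
wrist_force: [0.2, 0.1, -4.4]
finger_gap: 0.084
finger_force: 45.0
t 8.25 tcp [ 0.5413 -0.1034  0.2186] yaw -0.037 tilt [-0.001 -0.   ] F [ 0.2  0.1 -4.4] gap 0.084 ff 45.0
[0.06 0.76 0.56] turn -0.001
[0.06 1.66 0.81] turn -0.001
```

```bash
python3 -m pendant '0 0.2 0.15 0 0; 0 0.4 0.3 0 0; 0 0.6 0.45 0 0; 0.05 0.75 0.55 0 0; 0.05 0.75 0.55 0 0'; python3 -c "
from h import *
c=np.array([.5388,-.189,0]);y=np.array([.036,1,0])
rel((*(c+.069*y)[:2],.2105,-.036),(*(c+.069*y)[:2],.2045,-.036))"
```

```text
time_s: 8.75
tool_pos: [0.5418, -0.1107, 0.2133]
tool_rot: [1.0, -0.018, -0.0, 0.0]
wrist_force: [-0.3, 0.1, -4.5]
finger_gap: 0.085
finger_force: 45.0
t 8.75 tcp [ 0.5418 -0.1107  0.2133] yaw -0.037 tilt [-0. -0.] F [-0.3  0.1 -4.5] gap 0.085 ff 45.0
[-0.01  0.93  0.28] turn -0.001
[-0.01  0.93  0.88] turn -0.001
```

```bash
python3 -m pendant '0 0.3 0.1 0 0; 0 0.6 0.2 0 0; 0 0.9 0.28 0 0; 0 0.93 0.28 0 0; 0 0.93 0.4 0 0; 0 0.93 0.5 0 0; 0 0.93 0.5 0 0'; python3 -c "
from h import *
c=np.array([.5388,-.189,0]);y=np.array([.036,1,0])
rel((*(c+.069*y)[:2],.2045,-.036))"
```

```text
time_s: 9.45
tool_pos: [0.5414, -0.1194, 0.2083]
tool_rot: [1.0, -0.018, -0.0, -0.0]
wrist_force: [-0.7, 0.3, -3.8]
finger_gap: 0.088
finger_force: 45.0
t 9.45 tcp [ 0.5414 -0.1194  0.2083] yaw -0.036 tilt [-0.  0.] F [-0.7  0.3 -3.8] gap 0.088 ff 45.0
[-0.01  0.06  0.38] turn 0.0
```

```bash
python3 -m pendant '0 0 0.05 0 0; 0 0 0.1 0 0; 0 0 0.15 0 0; 0 0 0.2 0 0; 0 0 0.2 0 0' 20;  python3 -c "
from h import *
rel()"; python3 -m pendant '0 0.05 0.05 0 0; 0 0.05 0.1 0 0; 0 0.05 0.1 0 0'; python3 -c "
from h import *
rel()"
```

```text
time_s: 9.95
tool_pos: [0.5414, -0.1196, 0.2064]
tool_rot: [1.0, -0.018, -0.0, -0.0]
wrist_force: [0.8, 0.6, -4.7]
finger_gap: 0.088
finger_force: 20.0
t 9.95 tcp [ 0.5414 -0.1196  0.2064] yaw -0.036 tilt [-0.  0.] F [ 0.8  0.6 -4.7] gap 0.088 ff 20.0
time_s: 10.25
tool_pos: [0.5414, -0.1201, 0.2054]
tool_rot: [1.0, -0.018, -0.0, -0.0]
wrist_force: [-0.0, -0.1, -4.7]
finger_gap: 0.085
finger_force: 20.0
t 10.25 tcp [ 0.5414 -0.1201  0.2054] yaw -0.036 tilt [-0.  0.] F [-0.  -0.1 -4.7] gap 0.085 ff 20.0
```

```bash
for i in 1; do python3 -m pendant '0 0 0.05 0 0; 0 0 0.1 0 0; 0 0 0.1 0 0';  python3 -m pendant '0 0 0.05 0 0; 0 0 0.1 0 0; 0 0 0.1 0 0'; done | grep -A0 -E 'pos|wrist'
```

```text
tool_pos: [0.5414, -0.1201, 0.2044]
--
wrist_force: [0.0, 0.8, -4.8]
--
tool_pos: [0.5415, -0.1201, 0.2035]
--
wrist_force: [-1.3, 0.7, -4.7]
```

```bash
python3 -m pendant '0 0 0.05 0 0; 0 0 0.1 0 0; 0 0 0.1 0 0' | grep -E 'pos|wrist'
python3 - <<'E'
from h import *
s=snap("side","pics/s5.png")[:,:,::-1]
cv2.imwrite("pics/c5.png",cv2.resize(s[170:255,210:290],None,fx=7,fy=7,interpolation=cv2.INTER_CUBIC))
E
```

```text
tool_pos: [0.5417, -0.12, 0.2031]
wrist_force: [-2.0, -0.4, 2.6]
```

View pics/c5.png

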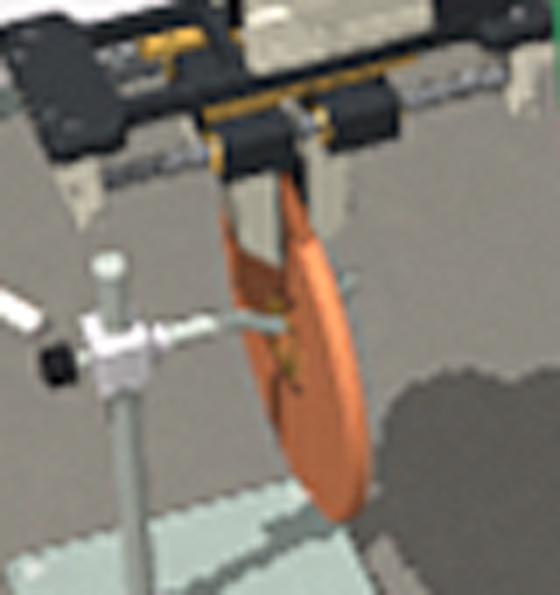

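The rod runs into the bore at crop (285,325), the disc is upright, and the wrist now carries about 7 N less: the lap rests in the dip. I'll release it gently.

```bash
python3 -m pendant '0 0 0 0 0; 0 0 0 0 0; 0 0 0 0 0' 4 | grep -E 'pos|wrist'; python3 -m pendant '0 0 0 0 0.12; 0 0 0 0 0.16; 0 0 0 0 0.22; 0 0 0 0 0.3; 0 0 0 0 0.36; 0 0 0 0 0.36; 0 0 0 0 0.36; 0 0 0 0 0.36'
```

```text
tool_pos: [0.542, -0.12, 0.203]
wrist_force: [0.4, 1.0, 3.9]
time_s: 12.3
tool_pos: [0.5415, -0.1201, 0.2025]
tool_rot: [1.0, -0.018, 0.0, 0.0]
wrist_force: [-0.4, -0.3, -0.4]
finger_gap: 0.361
finger_force: 0.0
```

```bash
python3 -m pendant '0 0 -0.5 0 0.36; 0 0 -1.5 0 0.36; 0 0 -3 0 0.36; 0 0 -5 0 0.36; 0 0 -8 0 0.36; 0 0 -11 0 0.36; 0 0 -14 0 0.36; 0 0 -14 0 0.36; 0 0 -14 0 0.36' | grep -E 'pos|wrist|time'
python3 - <<'E'
from h import *
s=snap("side","pics/s6.png")[:,:,::-1]
cv2.imwrite("pics/c6.png",cv2.resize(s[150:260,200:400],None,fx=4,fy=4,interpolation=cv2.INTER_CUBIC))
E
```

```text
time_s: 13.2
tool_pos: [0.542, -0.12, 0.3441]
wrist_force: [-0.2, 0.7, -0.4]
```

View pics/c6.png

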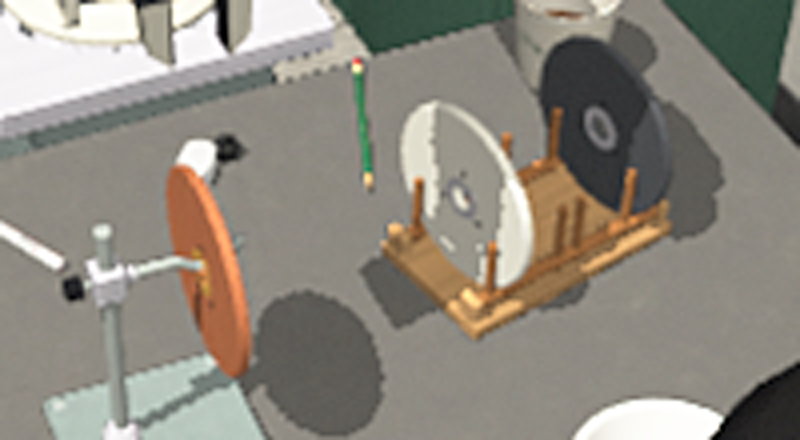

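The copper lap hangs by its bore on the hook, with the rod meeting the bore at crop (205,268), and the other two laps still stand in the rack. I'll let it settle, then check that it is still.

```bash
H='0 0 0 0 0.36;0 0 0 0 0.36;0 0 0 0 0.36;0 0 0 0 0.36;0 0 0 0 0.36;0 0 0 0 0.36;0 0 0 0 0.36;0 0 0 0 0.36;0 0 0 0 0.36;0 0 0 0 0.36'
cat > d.py <<'E'
from h import *
import sys
ims=[]
for k in range(6):
    s=np.array(r.read_camera("side"))[:,:,::-1]; hsv=cv2.cvtColor(np.ascontiguousarray(s),cv2.COLOR_BGR2HSV)
    m=cv2.inRange(hsv,(3,110,50),(17,255,255)); m[:,:235]=0;m[:,275:]=0;m[:185]=0;m[250:]=0
    ys,xs=np.nonzero(m); print(len(xs),xs.mean().round(2),ys.mean().round(2),xs.min(),xs.max(),ys.min(),ys.max())
E
python3 d.py; python3 -m pendant '0 0 0 0 0.36;0 0 0 0 0.36;0 0 0 0 0.36;0 0 0 0 0.36;0 0 0 0 0.36;0 0 0 0 0.36;0 0 0 0 0.36;0 0 0 0 0.36;0 0 0 0 0.36;0 0 0 0 0.36' >/dev/null; python3 -m pendant '0 0 0 0 0.36;0 0 0 0 0.36;0 0 0 0 0.36;0 0 0 0 0.36;0 0 0 0 0.36;0 0 0 0 0.36;0 0 0 0 0.36;0 0 0 0 0.36;0 0 0 0 0.36;0 0 0 0 0.36' >/dev/null; python3 -m pendant '0 0 0 0 0.36;0 0 0 0 0.36;0 0 0 0 0.36;0 0 0 0 0.36;0 0 0 0 0.36;0 0 0 0 0.36;0 0 0 0 0.36;0 0 0 0 0.36;0 0 0 0 0.36;0 0 0 0 0.36' |grep time; python3 d.py
```

```text
607 252.02 217.19 242 262 192 243
605 252.04 217.19 242 262 192 243
608 252.03 217.19 242 262 192 243
605 252.04 217.18 242 262 192 243
606 252.03 217.13 242 262 191 243
605 252.03 217.19 242 262 192 243
time_s: 16.55
608 252.0 217.18 242 262 192 243
607 252.01 217.18 242 262 192 243
607 252.01 217.18 242 262 192 243
607 252.02 217.2 242 262 192 243
606 252.03 217.19 242 262 192 243
607 252.02 217.19 242 262 192 243
```

```bash
python3 -c "
from rig import r
print(r.hand_in())"
```

```text
the job is handed in; nothing more can be done
None
```

The copper lap hangs still by its bore in the dip of the J-hook, released without any hard contact; in the last picture the other two laps still stand in the rack. The job was handed in at about 17 s; no verdict came back.

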